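Bed down the pearl row round a hand mirror

TASK

The pearl pieces round the frame of the hand mirror lying on the soft pad have just been glued: bed them down with your closed fingertips. Come straight down from well above onto the round dot beside the handle, then stroke lightly along the whole row of petals, round by way of the crest and without lifting off, to the diamond on the handle's other side, and finish there with the program ending while the fingertips still rest lightly on the diamond. Only touch the mirror, never press hard, grip or lift it or push it out of its place, and leave everything else where it stands.

Things in the scene. Friction and masses are not known exactly. Their poses are not given: they have to be found in the camera images.
- mirror: Black wooden hand mirror lying loose, face up, on a soft pad: round head 144 mm across, 14 mm thick, flat level face at z = 14 mm (glass 80 mm across in the middle, flush with the frame), handle 26 mm wide reaching 200 mm from the head's centre; 0.25 to 0.36 kg. Origin: centre of the head's underside; x points away from the handle, to the small rounded crest; z up.
- pad (a joint): How far the soft pad under the mirror has sunk straight down, in m: 0 at rest, 0.010 fully squashed. It begins to sink at 1 to 2 N, then takes 0.7 N more per mm. Low cork lips on it, 8 mm below the mirror's face, keep the mirror from sliding more than about 2 mm.
- dot: Centre, on the mirror's face, of the round pearl dot (19 mm across) in the frame beside the handle: first of nine marks. All stand 0.5 mm proud of the face, on a circle of radius 57 mm about the head's centre, 36 degrees (35 mm) apart; the dot is at 144 degrees from the mirror's x towards its y (clockwise from above, the row runs from dot to diamond).
- diamond: Centre, on the face, of the diamond-shaped pearl (16 mm square set on its corner) on the other side of the handle: last mark of the row, at -144 degrees.
- board: Plywood work board, 310 x 270 x 12 mm, fixed to the table, which carries the pad and the mirror. Origin: on the table, under the middle of the mirror's head; x as the mirror's x, z up. With nothing pressing it, the mirror's face is 48 mm above the table.
- petal1: Centre, on the face, of pearl petal 1 (drop shape, 18 x 13 mm, its point outwards), a thin plate set in the frame, counted along the row from the dot; at 108 degrees.
- petal2: Centre, on the face, of pearl petal 2 (drop shape, 18 x 13 mm, its point outwards), a thin plate set in the frame, counted along the row from the dot; at 72 degrees.
- petal3: Centre, on the face, of pearl petal 3 (drop shape, 18 x 13 mm, its point outwards), a thin plate set in the frame, counted along the row from the dot; at 36 degrees.
- petal4: Centre, on the face, of pearl petal 4 (drop shape, 18 x 13 mm, its point outwards), a thin plate set in the frame, counted along the row from the dot; at 0 degrees.
- petal5: Centre, on the face, of pearl petal 5 (drop shape, 18 x 13 mm, its point outwards), a thin plate set in the frame, counted along the row from the dot; at -36 degrees.
- petal6: Centre, on the face, of pearl petal 6 (drop shape, 18 x 13 mm, its point outwards), a thin plate set in the frame, counted along the row from the dot; at -72 degrees.
- petal7: Centre, on the face, of pearl petal 7 (drop shape, 18 x 13 mm, its point outwards), a thin plate set in the frame, counted along the row from the dot; at -108 degrees.
- cork_block: Loose bystander: cork rubbing block, 55 x 28 x 18 mm, lying on the board beside the mirror's head. Origin: its underside.
- weight: Loose bystander: small steel weight, 28 mm across, 22 mm high, on the board on the other side of the head. Origin: its underside.
- ringbox: Loose bystander: small round black ring box, 50 mm across, 38 mm high, standing on the board beside the handle. Origin: its underside.
- gluepot: Loose bystander: small jar, 42 mm across, 52 mm high, on the board on the other side of the handle. Origin: its underside.
- bowl_b: Loose bystander: lidded inlaid bowl, 136 mm across, 93 mm high with its knob, at the robot's right. Origin: its underside.
- casket: Loose bystander: inlaid casket, 100 x 150 x 85 mm, at the left. Origin: its underside.
- brush: Loose bystander: brush lying on the table at the right, under 30 mm high.

How it is judged:
By the outcome, as a careful person would: the job done as asked, in the order asked, and still so for the second after the job is handed in, while the arm keeps its last pose, push and grip.
It also fails if it takes over 54 s, if anything falls off the work surface, if the arm or the gripper's body presses on something with over 40 N, if the wrist force passes 120 N, or if a joint passes its speed limit or range.

ROBOT

A 6-joint arm with a two-finger parallel gripper is mounted at the origin on the work surface. World frame = base frame: x ahead of the robot, y to its left, z up, the work surface at z = 0. Lengths are in mm, angles in rad, forces in N, time in s.
With the tool pointing down it reaches from about 400 to 925 mm from the base axis. Payload 12.5 kg.
Tool frame: the origin (TCP) lies at the centre of the arm's flange, where the gripper is bolted on; the fingertips stand 190 mm ahead of it and the grasp point (between the pads) lies 171 mm ahead of it; z points along the fingers, y is the line along which they close (so a half turn about z gives the same grasp; the last joint's range is limited). The gripper opens to 95 mm and grips with 3 to 60 N. Pads are 20 mm wide; open, the fingers measure 119 mm over their backs; the gripper's body (75 mm by 180 mm) begins 59 mm behind the grasp point.
Start: joints at [1.069, 0.491, 1.559, -0, 1.092, -0.106], TCP at [240.943, 576.69, 404.761] pointing down, gripper open.
Joint ranges: [-3.1, 3.1], [-0.84, 2.19], [0.05, 2.79], [-1.13, 4.28], [0.06, 2.93], [-2.69, 2.69]. Speed limits (rad/s): [2.22, 2.22, 2.79, 3.14, 3.14, 3.14].

INTERFACE

Orientations are given as [roll, pitch, yaw] about the fixed x, y, z axes, in that order (R = Rz(yaw) Ry(pitch) Rx(roll)).
In Python, from cell import env, read_camera, search_frame, cut_out gives the robot as it stands. The module is installed in compiled form; this text tells all that it offers.
- The arm moves only by the tool move_arm, never from a script. Its argument "commands" is a list of rows, each a list of 3 entries, a list of its own where there are three numbers: the shift along the world's x, y, z normalised to -1 to 1, where 1 is 0.03 m, then the turn about the world's z normalised to -1 to 1, where 1 is 0.08 rad, then the opening, from -1 (shut) to 1 (fully open), so that 0 is half open. A call has 1 to 20 rows; each row shifts and turns the commanded pose from where the row before left it; what a row does not reach is not made up. A row lasts 1/12 s, in which the tool goes at most 41.7 mm and 7.16 degrees, less where a joint would pass 70% of its speed; a pose out of reach is approached as far as the arm can. A call with a number of a shift or a turn outside -1 to 1 is refused whole. A call with a gripper value outside its range is refused whole. The fingers move at their own pace and stop on an object; the grip force is fixed at half the most. Time passes only in rows, so rows that do not move let the fingers close. It gives the time, the measured TCP pose, the force, the opening and the grip force at its end, in the units of the state.
- env.state(): the state, without advancing time (a new reading comes with each control period).
- read_camera(name): name is "scene" or "top" or "wrist"; returns a dict with "image" (420x560x3 uint8, red, green, blue), "fx", "fy", "cx", "cy" (pixels), "rvec" (rotation vector, rad) and "tvec" (3), from world to camera coordinates, as OpenCV has them. Camera axes: x right, y down, z forward; pixel columns grow to the right and rows downward; lengths in mm; the calibration is good to about 2 mm. A picture is of the moment at which its call begins. There is no depth.
- env.job_done(): hands the job in; it is judged then, once.
Trained networks look in a picture, given as the dict that the camera call returned (one of the last four; its "shot" number tells which), for a name from the list of things; names that differ only in an ending like _2 or _b are one class to them, and where a whole thing is asked for, a point or a joint stands for the part that bears it (a point fixed in the world has none). Each returns a list of dicts, best first, with "confidence" (0 to 1); they miss things now and then, are a little off and sometimes report something else, mostly with a low value. They report only what shows in the picture. A call takes as long as a camera call.
- search_frame(thing, picture): "at" ([column, row] in pixels, amid what is visible of it).
- cut_out(thing, picture): "region" (420x560 bool, what is visible of it) and "at" ([column, row] in pixels, amid what is visible of it).
The state is a dict: "t": time; "joints": joint angles; "qvel": joint speeds; "tau": joint torques, N m; "eef_pos": TCP position; "tcp_rot": TCP orientation; "ft_force": force on the tool from outside, world axes, zero at the start; "moment": the same for the moment, N m; "opening": opening from 0.0 (shut) to 1.0 (fully open); "grip_force": force on a finger pad.
Only numpy, scipy, OpenCV 4.12 (cv2) and the standard library are available. Lean on these libraries where they do the work, as an engineer would, in place of code of your own. Each camera call takes 0.05 s, during which the arm holds its last target. There are 200 camera calls.

## Working session

There is one attempt and no reset: what is moved stays moved. The work goes in short steps, Python scripts to look and compute and a tool call to move; the robot and the scene stay as the last step left them, time stands still between calls to the robot, and variables do not carry over. Pictures are saved under pics/ and viewed, at most 10 in all, crops included, and the job is handed in when it is done.

Besides the shell and the picture viewer there is one more tool, called by a JSON object that holds its "api" and its "payload", one argument or row to a line. move_arm: Moves the arm, as the interface text tells. Its arguments: {"type":"object","properties":{"commands":{"type":"array","items":{"type":"array"}}},"required":["commands"]}

```bash
mkdir -p pics
cat > h.py <<'E'
import numpy as np, cv2
from cell import env, read_camera, search_frame, cut_out
def ray(p,uv,z):
    R=cv2.Rodrigues(np.array(p["rvec"],float))[0]; t=np.array(p["tvec"],float).ravel()
    d=R.T@np.array([(uv[0]-p["cx"])/p["fx"],(uv[1]-p["cy"])/p["fy"],1]); c=-R.T@t
    return c+d*(z-c[2])/d[2]
def save(p,n): cv2.imwrite("pics/"+n,p["image"][:,:,::-1])
E
python3 - <<'E'
from h import *
s=env.state();print(s["t"],s["eef_pos"],s["tcp_rot"],s["ft_force"],s["opening"])
ims=[]
for c in ["top","scene"]:
    p=read_camera(c);ims.append(p["image"])
    save(p,c+"1.png")
    for n in ["mirror","dot","diamond","petal1","petal4","ringbox","gluepot","cork_block","weight","bowl_b","casket"]:
        for r in search_frame(n,p)[:9 if "petal" in n else 2]:
            print(c,n,np.round(r["at"]),round(r["confidence"],2),np.round(ray(p,r["at"],48)))
E
```

```text
0.0 [240.92646839 576.6549346  404.15466349] [-3.14046028e+00 -1.09716278e-04  2.74580153e+00] [ 0.28175459 -0.62430314 -0.25544   ] 0.9965331218350215
top mirror [261. 197.] 0.6 [578.  46.  48.]
top dot [246. 198.] 0.4 [575.  86.  48.]
top dot [440. 250.] 0.28 [ 428. -420.   48.]
top ringbox [204. 216.] 0.82 [531. 196.  48.]
top gluepot [249. 258.] 0.79 [419.  81.  48.]
top cork_block [252. 148.] 0.77 [710.  68.  48.]
top bowl_b [443. 248.] 0.61 [ 433. -429.   48.]
top casket [103. 208.] 0.71 [558. 458.  48.]
scene mirror [301. 214.] 0.79 [585.  53.  48.]
scene ringbox [353. 193.] 0.49 [552. 202.  48.]
scene ringbox [106. 205.] 0.23 [ 448. -425.   48.]
scene gluepot [296. 165.] 0.61 [425.  81.  48.]
scene cork_block [325. 266.] 0.76 [742.  72.  48.]
scene weight [242. 228.] 0.56 [593. -99.  48.]
scene bowl_b [106. 206.] 0.84 [ 451. -426.   48.]
scene casket [445. 178.] 0.66 [556. 457.  48.]
```

View pics/top1.png

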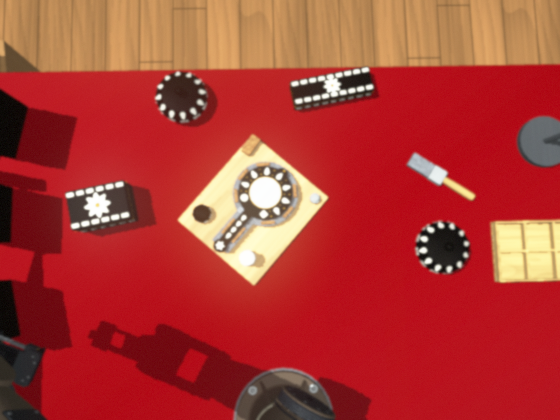

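{"api": "move_arm", "payload": {
  "commands": [
    [[0.5,-0.9,0],0,-1],
    [[0.65,-0.9,0],0,-1],
    [[0.65,-0.9,0],0,-1],
    [[0.65,-0.9,0],0,-1],
    [[0.65,-0.9,0],0,-1],
    [[0.65,-0.9,0],0,-1],
    [[0.65,-0.9,0],0,-1],
    [[0.65,-0.9,0],0,-1],
    [[0.65,-0.9,0],0,-1],
    [[0.65,-0.9,0],0,-1],
    [[0.65,-0.9,0],0,-1],
    [[0.65,-0.9,0],0,-1],
    [[0.65,-0.9,0],0,-1],
    [[0.65,-0.9,0],0,-1],
    [[0.65,-0.9,0],0,-1],
    [[0.65,-0.9,0],0,-1],
    [[0.65,-0.9,0],0,-1],
    [[0.3,-0.9,0],0,-1],
    [[0,0,0],0,-1],
    [[0,0,0],0,-1]
  ]
}}

```text
t: 2.87
eef_pos: [577.3, 89.4, 404.5]
tcp_rot: [-3.142, -0.0, 2.743]
ft_force: [0.2, -0.0, -0.3]
opening: 0.002
grip_force: 0.0
```

Run:
```python
from h import *
s=env.state();print(s["t"],s["eef_pos"],s["tcp_rot"],s["ft_force"],s["opening"])
p=read_camera("wrist"); save(p,"w1.png")
R=cv2.Rodrigues(np.array(p["rvec"],float))[0];print("cam",-R.T@np.array(p["tvec"]).ravel(), R[2])
for n in ["mirror","dot","diamond","petal1","ringbox","gluepot","cork_block","weight"]:
    for r in search_frame(n,p)[:9 if "petal" in n else 2]:
        print(n,np.round(r["at"]),round(r["confidence"],2),np.round(ray(p,r["at"],48)))
```

```text
2.8667 [577.31823252  89.41298889 404.51455898] [-3.14155795e+00 -3.53068049e-04  2.74331982e+00] [ 0.18359455 -0.03789734 -0.25596607] 0.0018663037300083252
cam [513.95697085 115.94652615 384.13731439] [ 0.22853589 -0.09613873 -0.96877691]
mirror [279. 195.] 0.67 [577.  92.  48.]
mirror [250. 194.] 0.59 [564.  63.  48.]
dot [277. 191.] 0.47 [573.  92.  48.]
diamond [222. 176.] 0.47 [534.  43.  48.]
petal1 [187. 225.] 0.67 [569. -18.  48.]
petal1 [196. 194.] 0.64 [541.   8.  48.]
petal1 [197. 250.] 0.55 [600. -21.  48.]
ringbox [360. 122.] 0.66 [538. 201.  48.]
gluepot [214.  56.] 0.84 [423.  87.  48.]
cork_block [251. 193.] 0.15 [563.  64.  48.]
weight [138. 245.] 0.73 [569. -81.  48.]
```

View pics/w1.png

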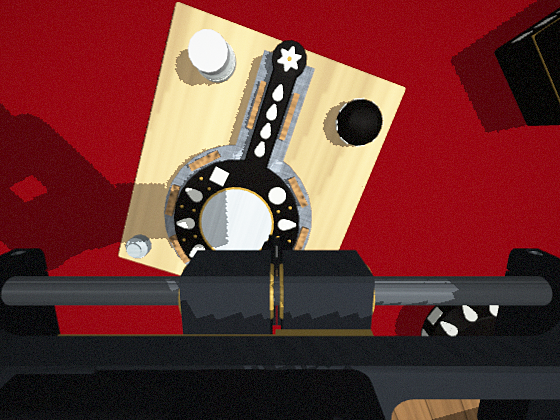

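```bash
cat >> h.py <<'E'
from scipy.optimize import least_squares
A=np.deg2rad([144-36*k for k in range(9)])
def marks(x,y,th): return np.stack([x+57*np.cos(A+th),y+57*np.sin(A+th),np.full(9,48.5)],1)
def fit(p,x0,gate=14,thr=170):
    im=p["image"].astype(int); m=((im.min(2)>thr)).astype(np.uint8)
    n,l,st,c=cv2.connectedComponentsWithStats(m)
    W=np.array([ray(p,c[i],48.5)[:2] for i in range(1,n) if 5<st[i,4]<600])
    x=np.array(x0,float)
    for g in (gate*1.5,gate,gate*.5,gate*.5):
        M=marks(*x)[:,:2]; D=np.linalg.norm(M[:,None]-W[None],axis=2); j=D.argmin(1); ok=D.min(1)<g
        x=least_squares(lambda v:(marks(*v)[ok,:2]-W[j[ok]]).ravel(),x,loss="soft_l1").x
    print("fit",np.round(x,3),"used",np.where(ok)[0],"res",np.round(D.min(1)[ok],1)); return x
E
python3 - <<'E'
from h import *
s=env.state()
p=read_camera("wrist"); 
q=read_camera("top")
save(q,"t2.png")
f=np.array([ray(p,u,48.5)[:2] for u in [(277,195),(219,176),(289,58)]]);print(f)
x=fit(p,(583,35,-0.7)); print(np.round(marks(*x)))
fit(q,x,thr=150)
E
```

```text
[[576.58425804  92.16121311]
 [532.56143435  41.71898108]
 [452.41772665 156.88299802]]
fit [588.914  33.643  -0.73 ] used [0 1 5 6 7 8] res [0.8 0.7 0.5 1.8 6.  0.9]
[[577.  89.  48.]
 [612.  86.  48.]
 [638.  62.  48.]
 [646.  28.  48.]
 [631.  -4.  48.]
 [601. -22.  48.]
 [566. -19.  48.]
 [540.   5.  48.]
 [532.  39.  48.]]
fit [590.73   34.6    -0.736] used [4 5 6 7] res [1.9 0.7 0.8 0.5]
```

{"api": "move_arm", "payload": {
  "commands": [
    [[0,0,-0.5],0,-1],
    [[0,0,-0.7],0,-1],
    [[0,0,-0.7],0,-1],
    [[0,0,-0.7],0,-1],
    [[0,0,-0.7],0,-1],
    [[0,0,-0.7],0,-1],
    [[0,0,-0.5],0,-1],
    [[0,0,-0.3],0,-1],
    [[0,0,-0.2],0,-1],
    [[0,0,0],0,-1],
    [[0,0,0],0,-1]
  ]
}}

```text
t: 4.33
eef_pos: [577.1, 90.7, 255.2]
tcp_rot: [3.141, 0.0, 2.746]
ft_force: [0.0, 0.1, -0.7]
opening: 0.009
grip_force: 0.0
```

Run:
```python
from h import *
s=env.state();print(s["t"],s["eef_pos"],s["ft_force"],s["moment"])
q=read_camera("top"); q["image"]=cv2.imread("pics/top1.png")[:,:,::-1]
fit(q,(589,34,-.73),thr=150)
p=read_camera("wrist"); save(p,"w2.png")
fit(p,(589,34,-.73))
```

```text
4.3333 [577.12796738  90.72022242 255.19477657] [ 0.03277571  0.06957635 -0.70607992] [-0.02957844  0.03397852 -0.04225338]
fit [589.627  35.484  -0.726] used [1 3 4 5 6 7 8] res [0.2 0.1 0.2 0.2 0.2 0.5 0.2]
fit [586.266  36.695  -0.718] used [0 2 5 8] res [0.5 0.8 1.  2.2]
```

View pics/w2.png

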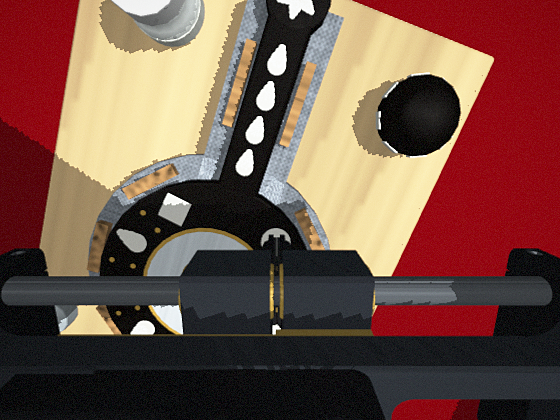

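{"api": "move_arm", "payload": {
  "commands": [
    [[0,0,-0.15],0,-1],
    [[0,0,-0.15],0,-1],
    [[0,0,-0.1],0,-1],
    [[0,0,-0.05],0,-1],
    [[0,0,0],0,-1],
    [[0,0,0],0,-1]
  ]
}}

```text
t: 4.93
eef_pos: [577.0, 90.7, 241.1]
tcp_rot: [3.142, -0.0, 2.746]
ft_force: [0.4, 0.5, -0.4]
opening: 0.008
grip_force: 0.0
```

{"api": "move_arm", "payload": {
  "commands": [
    [[0,0,-0.03],0,-1],
    [[0,0,-0.03],0,-1],
    [[0,0,0],0,-1],
    [[0,0,0],0,-1]
  ]
}}

```text
t: 5.27
eef_pos: [576.9, 90.7, 239.5]
tcp_rot: [3.142, -0.0, 2.746]
ft_force: [0.1, -1.1, 0.3]
opening: 0.003
grip_force: 0.0
```

{"api": "move_arm", "payload": {
  "commands": [
    [[0,0,-0.03],0,-1],
    [[0,0,0],0,-1],
    [[0,0,0],0,-1]
  ]
}}

```text
t: 5.52
eef_pos: [577.0, 90.7, 238.7]
tcp_rot: [3.141, 0.0, 2.746]
ft_force: [-0.1, -0.3, 2.0]
opening: 0.006
grip_force: 0.9
```

{"api": "move_arm", "payload": {
  "commands": [
    [[0,0,-0.03],0,-1],
    [[0,0,0],0,-1],
    [[0,0,0],0,-1]
  ]
}}

```text
t: 5.77
eef_pos: [577.0, 90.7, 237.7]
tcp_rot: [3.141, 0.0, 2.746]
ft_force: [0.4, 0.5, 2.7]
opening: 0.005
grip_force: 1.2
```

{"api": "move_arm", "payload": {
  "commands": [
    [[0.066,0.007,-0.01],0,-1],
    [[0.066,0.007,0],0,-1],
    [[0.066,0.007,0],0,-1],
    [[0.066,0.007,0],0,-1],
    [[0.066,0.007,0],0,-1],
    [[0.066,0.007,0],0,-1],
    [[0.066,-0.007,0],0,-1],
    [[0.066,-0.007,0],0,-1],
    [[0.066,-0.007,0],0,-1],
    [[0.066,-0.007,0],0,-1],
    [[0.066,-0.007,0],0,-1],
    [[0.066,-0.007,0],0,-1]
  ]
}}

```text
t: 6.77
eef_pos: [600.9, 90.7, 237.4]
tcp_rot: [3.141, 0.0, 2.746]
ft_force: [-2.2, 0.1, 3.2]
opening: 0.006
grip_force: 1.3
```

{"api": "move_arm", "payload": {
  "commands": [
    [[0.063,-0.02,0],0,-1],
    [[0.063,-0.02,0],0,-1],
    [[0.063,-0.02,0],0,-1],
    [[0.063,-0.02,0],0,-1],
    [[0.063,-0.02,0],0,-1],
    [[0.063,-0.02,0],0,-1],
    [[0.057,-0.033,0],0,-1],
    [[0.057,-0.033,0],0,-1],
    [[0.057,-0.033,0],0,-1],
    [[0.057,-0.033,0],0,-1],
    [[0.057,-0.033,0],0,-1],
    [[0.057,-0.033,0],0,-1],
    [[0.049,-0.044,0],0,-1],
    [[0.049,-0.044,0],0,-1],
    [[0.049,-0.044,0],0,-1],
    [[0.049,-0.044,0],0,-1],
    [[0.049,-0.044,0],0,-1],
    [[0.049,-0.044,0],0,-1]
  ]
}}

```text
t: 8.27
eef_pos: [631.3, 73.1, 237.4]
tcp_rot: [3.141, 0.0, 2.746]
ft_force: [-2.1, 1.7, 2.3]
opening: 0.002
grip_force: 1.3
```

{"api": "move_arm", "payload": {
  "commands": [
    [[0.039,-0.053,0],0,-1],
    [[0.039,-0.053,0],0,-1],
    [[0.039,-0.053,0],0,-1],
    [[0.039,-0.053,0],0,-1],
    [[0.039,-0.053,0],0,-1],
    [[0.039,-0.053,0],0,-1],
    [[0.027,-0.06,0],0,-1],
    [[0.027,-0.06,0],0,-1],
    [[0.027,-0.06,0],0,-1],
    [[0.027,-0.06,0],0,-1],
    [[0.027,-0.06,0],0,-1],
    [[0.027,-0.06,0],0,-1],
    [[0.014,-0.065,0],0,-1],
    [[0.014,-0.065,0],0,-1],
    [[0.014,-0.065,0],0,-1],
    [[0.014,-0.065,0],0,-1],
    [[0.014,-0.065,0],0,-1],
    [[0.014,-0.065,0],0,-1]
  ]
}}

```text
t: 9.77
eef_pos: [645.6, 41.0, 237.3]
tcp_rot: [3.141, -0.0, 2.746]
ft_force: [0.1, 2.1, 2.7]
opening: 0.004
grip_force: 1.3
```

Run:
```python
from h import *
p=read_camera("wrist"); fit(p,(589.5,35,-.727)); save(p,"w3.png")
q=read_camera("scene"); fit(q,(589.5,35,-.727),thr=150)
q=read_camera("top"); fit(q,(589.5,35,-.727),thr=150)
```

```text
fit [589.5    35.     -0.727] used [] res []
fit [591.369  35.198  -0.753] used [1 2 3 4 5] res [0.5 0.5 1.1 0.5 0.7]
fit [589.5    35.     -0.727] used [] res []
```

{"api": "move_arm", "payload": {
  "commands": [
    [[0,-0.066,0],0,-1],
    [[0,-0.066,0],0,-1],
    [[0,-0.066,0],0,-1],
    [[0,-0.066,0],0,-1],
    [[0,-0.066,0],0,-1],
    [[0,-0.066,0],0,-1],
    [[-0.013,-0.065,0],0,-1],
    [[-0.013,-0.065,0],0,-1],
    [[-0.013,-0.065,0],0,-1],
    [[-0.013,-0.065,0],0,-1],
    [[-0.013,-0.065,0],0,-1],
    [[-0.013,-0.065,0],0,-1],
    [[-0.027,-0.06,0],0,-1],
    [[-0.027,-0.06,0],0,-1],
    [[-0.027,-0.06,0],0,-1],
    [[-0.027,-0.06,0],0,-1],
    [[-0.027,-0.06,0],0,-1],
    [[-0.027,-0.06,0],0,-1]
  ]
}}

```text
t: 11.42
eef_pos: [638.2, 6.6, 237.4]
tcp_rot: [3.141, 0.0, 2.746]
ft_force: [1.0, 2.1, 2.9]
opening: 0.005
grip_force: 1.1
```

{"api": "move_arm", "payload": {
  "commands": [
    [[-0.039,-0.054,0],0,-1],
    [[-0.039,-0.054,0],0,-1],
    [[-0.039,-0.054,0],0,-1],
    [[-0.039,-0.054,0],0,-1],
    [[-0.039,-0.054,0],0,-1],
    [[-0.039,-0.054,0],0,-1],
    [[-0.049,-0.045,0],0,-1],
    [[-0.049,-0.045,0],0,-1],
    [[-0.049,-0.045,0],0,-1],
    [[-0.049,-0.045,0],0,-1],
    [[-0.049,-0.045,0],0,-1],
    [[-0.049,-0.045,0],0,-1],
    [[-0.057,-0.033,0],0,-1],
    [[-0.057,-0.033,0],0,-1],
    [[-0.057,-0.033,0],0,-1],
    [[-0.057,-0.033,0],0,-1],
    [[-0.057,-0.033,0],0,-1],
    [[-0.057,-0.033,0],0,-1]
  ]
}}

```text
t: 12.92
eef_pos: [612.1, -17.0, 237.4]
tcp_rot: [3.141, 0.0, 2.746]
ft_force: [1.7, -0.0, 3.4]
opening: 0.005
grip_force: 1.3
```

{"api": "move_arm", "payload": {
  "commands": [
    [[-0.063,-0.021,0],0,-1],
    [[-0.063,-0.021,0],0,-1],
    [[-0.063,-0.021,0],0,-1],
    [[-0.063,-0.021,0],0,-1],
    [[-0.063,-0.021,0],0,-1],
    [[-0.063,-0.021,0],0,-1],
    [[-0.066,-0.007,0],0,-1],
    [[-0.066,-0.007,0],0,-1],
    [[-0.066,-0.007,0],0,-1],
    [[-0.066,-0.007,0],0,-1],
    [[-0.066,-0.007,0],0,-1],
    [[-0.066,-0.007,0],0,-1],
    [[-0.065,0.007,0],0,-1],
    [[-0.065,0.007,0],0,-1],
    [[-0.065,0.007,0],0,-1],
    [[-0.065,0.007,0],0,-1],
    [[-0.065,0.007,0],0,-1],
    [[-0.065,0.007,0],0,-1]
  ]
}}

```text
t: 14.42
eef_pos: [577.1, -20.7, 237.4]
tcp_rot: [3.142, -0.0, 2.746]
ft_force: [2.5, -0.1, 1.6]
opening: 0.004
grip_force: 1.3
```

Run:
```python
from h import *
q=read_camera("scene"); fit(q,(589.5,35,-.727),thr=150)
q=read_camera("top"); fit(q,(589.5,35,-.727),thr=150)
p=read_camera("wrist"); fit(p,(589.5,35,-.727)); save(p,"w4.png")
for r in search_frame("diamond",p): print(r["at"],r["confidence"],ray(p,r["at"],47.5))
```

```text
fit [590.455  34.26   -0.729] used [1 2 3 4 5] res [0.5 0.3 0.1 0.4 0.6]
fit [589.5    35.     -0.727] used [] res []
fit [587.663  33.628  -0.728] used [1 3] res [0.6 0.6]
[351.3, 141.2] 0.59 [533.46992305  41.0246455   47.5       ]
```

View pics/w4.png

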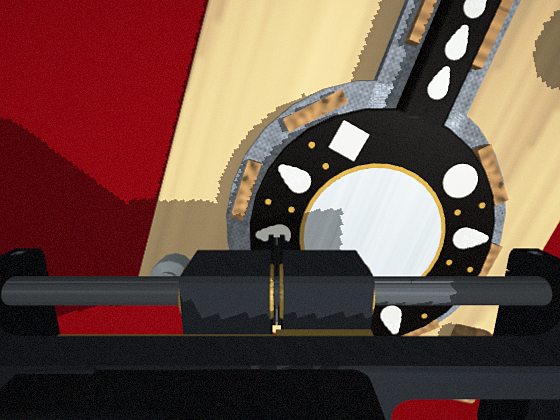

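{"api": "move_arm", "payload": {
  "commands": [
    [[-0.062,0.02,0],0,-1],
    [[-0.062,0.02,0],0,-1],
    [[-0.062,0.02,0],0,-1],
    [[-0.062,0.02,0],0,-1],
    [[-0.062,0.02,0],0,-1],
    [[-0.062,0.02,0],0,-1],
    [[-0.057,0.033,0],0,-1],
    [[-0.057,0.033,0],0,-1],
    [[-0.057,0.033,0],0,-1],
    [[-0.057,0.033,0],0,-1],
    [[-0.057,0.033,0],0,-1],
    [[-0.057,0.033,0],0,-1],
    [[-0.048,0.044,0],0,-1],
    [[-0.048,0.044,0],0,-1],
    [[-0.048,0.044,0],0,-1],
    [[-0.048,0.044,0],0,-1],
    [[-0.048,0.044,0],0,-1],
    [[-0.048,0.044,0],0,-1]
  ]
}}

```text
t: 16.12
eef_pos: [547.1, -3.1, 237.4]
tcp_rot: [3.142, -0.0, 2.746]
ft_force: [2.3, -0.9, 2.0]
opening: 0.006
grip_force: 1.3
```

{"api": "move_arm", "payload": {
  "commands": [
    [[-0.038,0.053,0],0,-1],
    [[-0.038,0.053,0],0,-1],
    [[-0.038,0.053,0],0,-1],
    [[-0.038,0.053,0],0,-1],
    [[-0.038,0.053,0],0,-1],
    [[-0.038,0.053,0],0,-1],
    [[-0.027,0.06,0],0,-1],
    [[-0.027,0.06,0],0,-1],
    [[-0.027,0.06,0],0,-1],
    [[-0.027,0.06,0],0,-1],
    [[-0.027,0.06,0],0,-1],
    [[-0.027,0.06,0],0,-1]
  ]
}}

```text
t: 17.12
eef_pos: [535.5, 17.3, 237.4]
tcp_rot: [3.142, -0.0, 2.746]
ft_force: [0.5, -2.4, 2.9]
opening: 0.005
grip_force: 1.3
```

Remaining to (532.8, 40.8): (-2.7, +23.5).

{"api": "move_arm", "payload": {
  "commands": [
    [[-0.014,0.065,0],0,-1],
    [[-0.014,0.065,0],0,-1],
    [[-0.014,0.065,0],0,-1],
    [[-0.014,0.065,0],0,-1],
    [[-0.014,0.065,0],0,-1],
    [[-0.014,0.065,0],0,-1],
    [[0,0.065,0],0,-1],
    [[0,0.065,0],0,-1],
    [[0,0.065,0],0,-1],
    [[0,0.065,0],0,-1],
    [[0,0.065,0],0,-1],
    [[0,0.065,0],0,-1],
    [[0,0,0],0,-1],
    [[0,0,0],0,-1],
    [[0,0,0],0,-1],
    [[0,0,0],0,-1]
  ]
}}

```text
t: 18.45
eef_pos: [533.0, 40.6, 237.4]
tcp_rot: [3.141, -0.0, 2.746]
ft_force: [0.7, 1.8, 2.2]
opening: 0.005
grip_force: 1.3
```

Run:
```python
from h import *
s=env.state();print(s["t"],s["eef_pos"],s["ft_force"])
p=read_camera("wrist"); save(p,"w5.png")
q=read_camera("scene"); fit(q,(589.5,35,-.727),thr=150)
```

```text
18.45 [533.02490775  40.61094175 237.36379923] [0.66603602 1.81332063 2.17345823]
fit [590.524  34.423  -0.733] used [1 2 3 4 5 6 7] res [0.6 0.3 0.  0.  0.2 0.2 0.9]
```

View pics/w5.png

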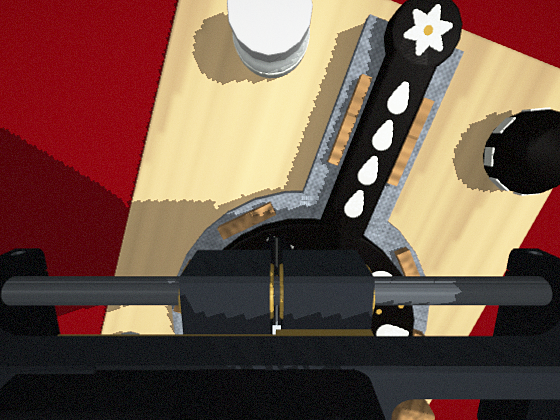

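The tips rest at about (277,240) on the diamond, which they cover apart from its corners at (265,240) and (292,243). The mirror is in place and the force is about 2 to 3 N.

```bash
python3 -c "
from cell import env
print(env.job_done())"
```

```text
the job is handed in; nothing more can be done
None
```

The stroke is done and handed in: the closed fingertips came straight down on the dot, went along all seven petals by way of the crest, and ended resting on the diamond. Measured downward force was 1.6 to 3.4 N at each check along the stroke, and the camera fits showed no visible shift of the mirror.

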